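# Discharge a tripped bench supply and hold its recessed reset

### The job

The grey bench supply on the soldering mat has tripped. First press its round blue discharge plunger all the way down to its stop and let it spring back up; then take the orange stylus out of its stand, reach its thin steel tip through the red-ringed hole in the supply's top and press the recessed yellow reset button fully down. Finish while still gripping the stylus and holding the button down, and leave the tin, the spool and the cup where they stand.

Things in the scene. Friction and masses are not known exactly. Their poses are not given: they have to be found in the camera images.
- supply: grey box of a bench supply, fixed to the table, 140 (x) x 200 (y) x 70 mm high; origin at the centre of its underside, z up; its front with display and knobs faces its -x. On its flat top, 20 mm in front of the middle (its x = -20 mm), stand the blue plunger (y = +55 mm) and the red-ringed hole (y = -55 mm). It turns up to about 0.4 rad
- aperture (a point): centre of the red-ringed hole, level with the supply's top (70 mm above the table); round vertical hole, 16 mm across with a 2 mm chamfer at its mouth, too narrow for fingers. The top of the yellow button lies 22 mm below this point
- button_top (a point): centre of the top face of the yellow reset button, 13 mm across, at the bottom of the hole, 48 mm above the table when up; it moves down with the button
- reset_button (a joint): how far the reset button is pressed: 0 up, 0.006 m fully down at its stop; its spring takes 1.5 N to start and 4.5 N to hold at the stop, and brings it back up when let go
- plunger_top (a point): centre of the top of the blue plunger head, a disc 36 mm across and 12 mm thick (its flat top 30 mm across), 108 mm above the table when up; it moves down with the plunger
- plunger (a joint): how far the plunger is pressed: 0 up, 0.014 m down at its stop; its spring takes 3 N to start and 9 N at the stop, and brings it back up when let go
- stand: black stylus stand, fixed to the table: round foot 68 mm across and 12 mm thick with a 36 mm square post on it, its top 80 mm above the table, with a vertical hole 10 mm across that takes the stylus shaft; origin at the centre of its underside; it may stand at any of four places, left or right of the supply
- stylus: stylus, 135 mm long, about 30 to 55 g, standing point down and loose in the stand: round orange handle 16 mm across and 75 mm long above a steel shaft 6 mm across and 60 mm long; origin at the centre of the tip's end face, z along the stylus from tip to handle. In the stand its tip is 20 mm above the table, the handle reaches from 80 to 155 mm above the table, and it must be raised 60 mm to come clear
- stylus_tip (a point): centre of the end face of the steel tip (the stylus's origin); the middle of the handle is 97 mm from it along the stylus
- tin: bystander: flat round tin with yellow lid, 64 mm across, 24 mm high, loose; origin at the centre of its underside
- spool: bystander: green spool wound with grey metal, 58 mm across, 44 mm high, standing on its end, loose; origin at the centre of its underside
- cup: bystander: dark steel open cup, 64 mm across, 45 mm high, loose; origin at the centre of its underside
Mind the look-alikes: they are no part of the job. Several things have the shape of the stylus; the one meant has the colours described above.

How it is judged:
By the outcome, as a careful person would: the job done as asked, in the order asked, and still so for the second after the job is handed in, while the arm keeps its last pose, push and grip.
It also fails if it takes over 53 s, if anything falls off the work surface, if the arm or the gripper's body presses on something with over 40 N, if the wrist force passes 120 N, or if a joint passes its speed limit or range.

### The arm

A 6-joint arm with a two-finger parallel gripper is mounted at the origin on the work surface. World frame = base frame: x ahead of the robot, y to its left, z up, the work surface at z = 0. Lengths are in mm, angles in degrees, forces in N, time in s.
With the tool pointing down it reaches from about 300 to 850 mm from the base axis. Payload 4.2 kg.
Tool frame: the origin (TCP) lies midway between the tips of the shut fingers; the grasp point (between the pads) lies 19 mm behind it; x points along the fingers, y is the direction in which the jaws open and shut, and the axes are right-handed (so a half turn about x gives the same grasp; the last joint's range is limited). The gripper opens to 91 mm and grips with 3 to 60 N. Pads are 32 mm wide; open, the fingers measure 118 mm over their backs; the gripper's body (76 mm by 178 mm) begins 60 mm behind the grasp point.
Start: joints at [68.468, 18.312, 89.639, -0, 72.044, -1.146], TCP at [200.3, 539.006, 174.376] pointing down, gripper open.
Joint ranges: [-177.97, 177.97], [-48.28, 115.42], [12.27, 149.76], [-77.06, 257.06], [2.81, 150.46], [-146.56, 146.56]. Speed limits (degrees/s): [147.25, 147.25, 180, 180, 180, 180].

### API

Orientations are given as [roll, pitch, yaw] about the fixed x, y, z axes, in that order (R = Rz(yaw) Ry(pitch) Rx(roll)).
In Python, from workcell import * gives the robot as it stands.
- The arm moves only by the shell command python3 -m handwheel 'ROWS' [FORCE]. ROWS is a JSON object of lists of equal length, an entry for each row: "gripper": the closure, from 0 (fully open) to 1 (shut); "offset": the shift along the tool's x, y, z in mm, a list of three; "rot": the turn, a rotation vector about the tool's x, y, z in degrees, a list of three. A call has 1 to 5 rows; each row is the pose to reach, as a shift and turn from the pose commanded when the call began, along the tool's axes at that moment; what a row does not reach only later rows make up. A row lasts 1/12 s, in which the tool goes at most 41.7 mm and 7.16 degrees, less where a joint would pass 70% of its speed; a pose out of reach is approached as far as the arm can. A call with a gripper value outside its range is refused whole. The fingers move at their own pace and stop on an object; FORCE is the grip in N (left out, the last holds). Time passes only in rows, so rows that repeat a pose let the fingers close. It gives the time, the measured TCP pose, the force and the opening at its end, in the units of the state.
- state(): the state, without advancing time (a new reading comes with each control period).
- grab_frame(name): name is "scene" or "side" or "wrist"; returns the picture (400x640x3 uint8, red, green, blue); there is no depth.
- camera_params(name): a dict with "fx", "fy", "cx", "cy" (pixels), "position" and "attitude" of the camera in the world; the wrist camera has in their place "hand_eye" (4x4, takes a point from camera to tool coordinates, whose origin is the TCP and whose axes are the tool frame's). Camera axes: x right, y up, looking along -z (the intrinsics and any distortion apply to the point x, -y, -z); pixel columns grow to the right and rows downward; lengths in mm; the calibration is good to about 2 mm. A picture is of the moment at which its call begins: read the wrist's pose just before it. camera_params takes no time and is no camera call.
- job_done(): hands the job in, once; it reports no verdict.
The state is a dict: "time_s": time; "qpos": joint angles; "qvel": joint speeds; "effort": joint torques, N m; "ee_pos": TCP position; "ee_rot": TCP orientation; "force": force on the tool from outside, world axes, zero at the start; "torque": the same for the moment, N m; "gripper_width": finger opening in mm.
Only numpy, scipy, OpenCV 4.12 (cv2) and the standard library are available. Lean on these libraries where they do the work, as an engineer would, in place of code of your own. Each camera call takes 0.05 s, during which the arm holds its last target.

## Working session

There is one attempt and no reset: what is moved stays moved. The work goes in short steps, Python scripts to look and compute and a shell command to move; the robot and the scene stay as the last step left them, time stands still between calls to the robot, and variables do not carry over. Pictures are saved under pics/ and viewed, and the job is handed in when it is done.

```bash
mkdir -p pics; ls; python3 - <<'E'
from workcell import *
import cv2
s=state();print(s)
for n in ["scene","side","wrist"]:
    f=grab_frame(n);cv2.imwrite(f"pics/{n}0.png",f[:,:,::-1]);print(n,camera_params(n))
E
```

```text
pics
{'time_s': 0.0, 'qpos': array([ 6.84681230e+01,  1.83516152e+01,  8.97071464e+01, -3.57710482e-04,
        7.20430044e+01, -1.14784931e+00]), 'qvel': array([ 0.02902215,  0.01240204, -0.06994028,  0.13489553, -0.02209929,
        0.06894206]), 'effort': array([-5.98198258e-04, -4.12473571e+01, -2.31975174e+01,  7.27832504e-02,
        4.60175006e-02, -1.29155715e-04]), 'ee_pos': array([200.08598277, 538.44775389, 173.51558351]), 'ee_rot': array([ -90.95637455,   89.89823343, -111.34029167]), 'force': array([-0.63525093,  0.55234925,  0.63231776]), 'torque': array([0.00123709, 0.03177976, 0.04607842]), 'gripper_width': 91.02130650086016}
scene {'fx': 421.6030201904846, 'fy': 421.6030201904846, 'cx': 324.9465407304003, 'cy': 194.60773790910085, 'position': array([1125.57413879, -369.19052383,  758.7158652 ]), 'attitude': array([47.74606525, -0.11154523, 59.51754684])}
side {'fx': 430.5989068260425, 'fy': 430.5989068260425, 'cx': 316.59562950498054, 'cy': 201.3595415402021, 'position': array([ -41.80747039, -503.82118491,  712.19397542]), 'attitude': array([ 50.17249304,   0.69885328, -48.07921256])}
wrist {'fx': 360.3670485009188, 'fy': 360.3670485009188, 'cx': 315.2802499809318, 'cy': 204.36336876570454, 'hand_eye': array([[ 7.18322759e-04,  2.69879131e-01, -9.62893939e-01,
        -2.09157485e+02],
       [ 9.99999474e-01,  5.11172129e-04,  8.89274546e-04,
         3.17691344e-01],
       [ 7.32201186e-04, -9.62894072e-01, -2.69878622e-01,
        -7.71403939e+01],
       [ 0.00000000e+00,  0.00000000e+00,  0.00000000e+00,
         1.00000000e+00]])}
```

View pics/scene0.png

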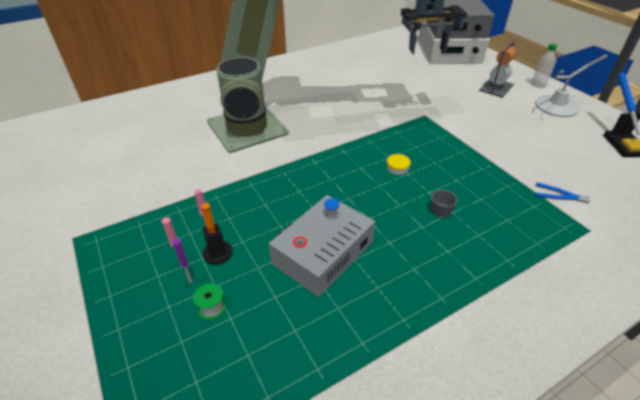

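View pics/side0.png

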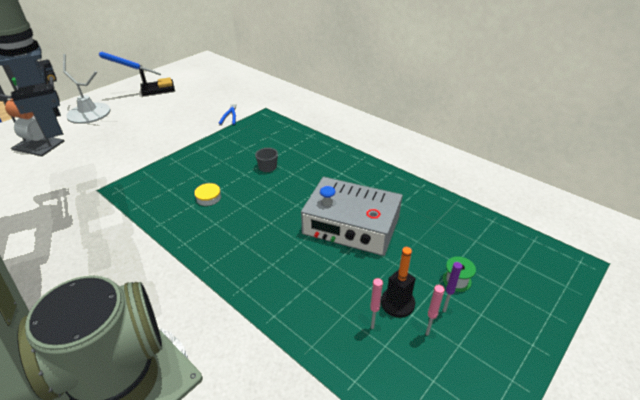

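View pics/wrist0.png

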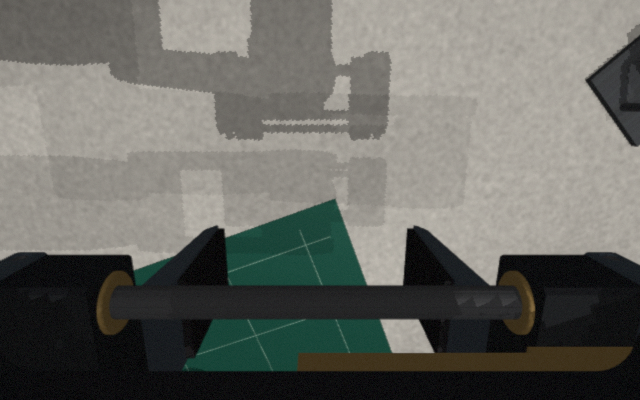

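The scene view shows the supply at about (323,245), with the plunger at (332,204) and the red hole at (300,242). The orange-handled stylus stands in the black stand at (208,217). There are two pink look-alikes at (169,232) and (199,199) and a purple one at (178,252). The side view has orange at (405,265), pink at (377,295) and (437,300), and purple at (455,278). Next I'll enlarge these areas.

```bash
python3 - <<'E'
import cv2
a=cv2.imread('pics/scene0.png');b=cv2.imread('pics/side0.png')
def c(im,x,y,w,h,k,n): cv2.imwrite(n,cv2.resize(im[y:y+h,x:x+w],None,fx=k,fy=k,interpolation=cv2.INTER_CUBIC))
c(a,150,180,130,100,6,'pics/c1.png')
c(a,260,180,130,100,6,'pics/c2.png')
c(b,355,235,130,100,6,'pics/c3.png')
c(b,290,165,130,100,6,'pics/c4.png')
E
```

```text
(no output)
```

View pics/c1.png

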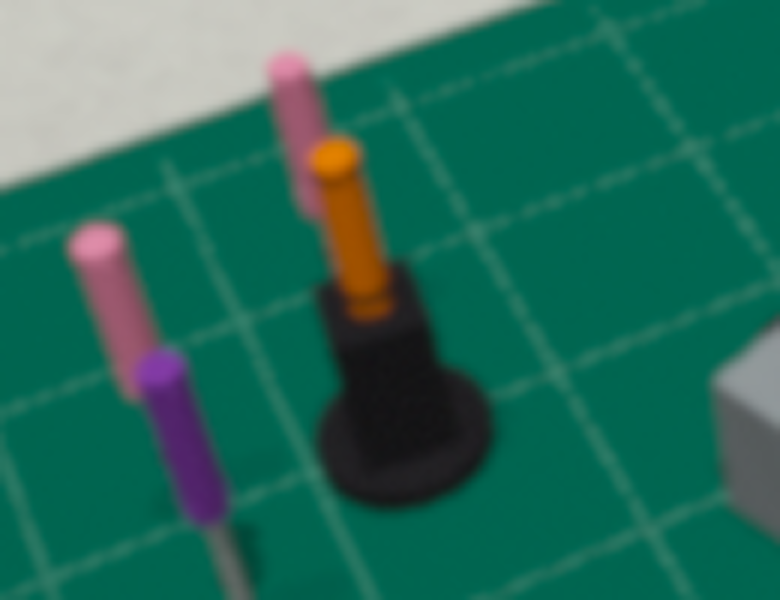

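View pics/c2.png

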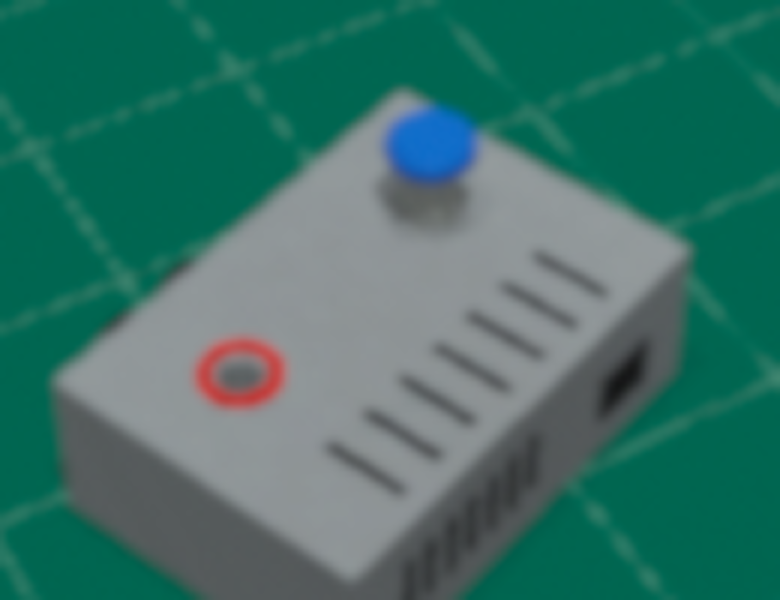

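View pics/c3.png

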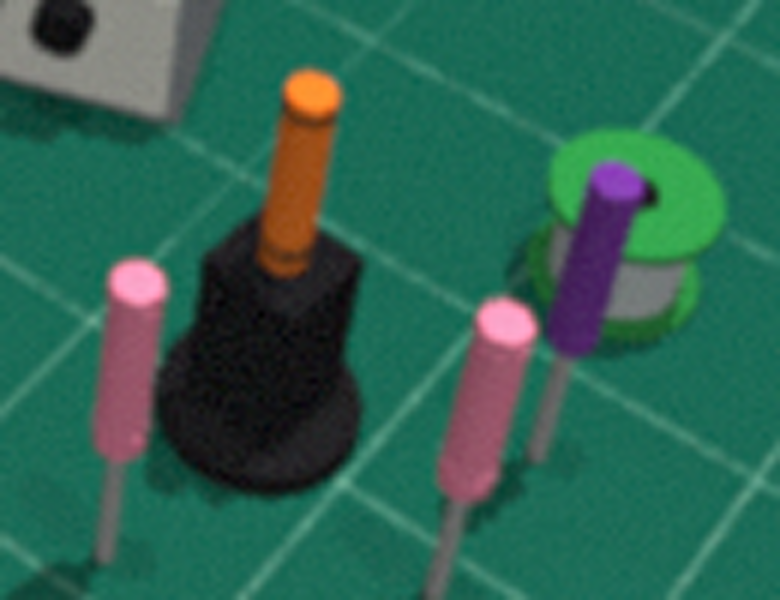

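View pics/c4.png

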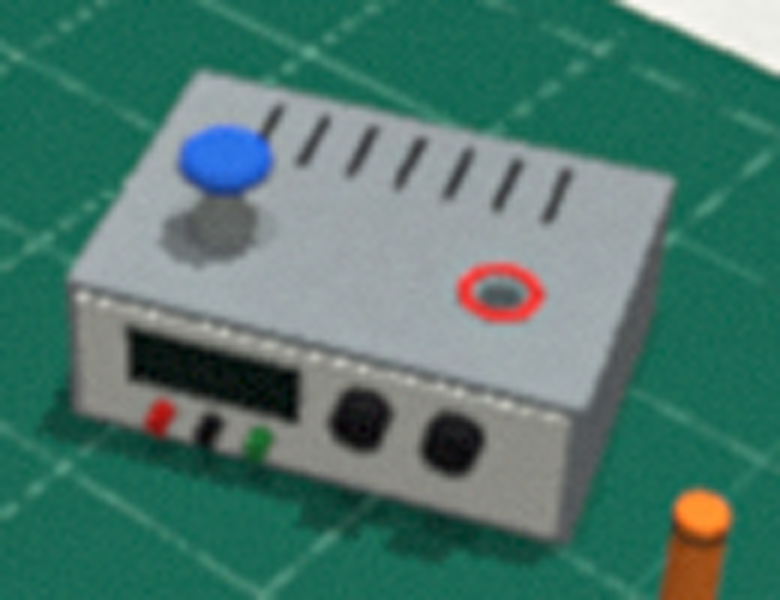

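```bash
cat > h.py <<'E'
import numpy as np
from workcell import *
from scipy.spatial.transform import Rotation as R
from scipy.optimize import least_squares
def cam(n,s=None):
    p=camera_params(n)
    if n=='wrist':
        T=np.eye(4);T[:3,:3]=R.from_euler('xyz',s['ee_rot'],degrees=True).as_matrix();T[:3,3]=s['ee_pos']
        C=T@np.array(p['hand_eye'])
        return p,C[:3,:3],C[:3,3]
    return p,R.from_euler('xyz',p['attitude'],degrees=True).as_matrix(),np.array(p['position'])
def proj(C,X):
    p,Rm,t=C;q=(np.atleast_2d(X)-t)@Rm
    return np.c_[p['cx']+p['fx']*q[:,0]/-q[:,2],p['cy']+p['fy']*-q[:,1]/-q[:,2]]
def ray(C,uv):
    p,Rm,t=C;d=Rm@np.array([(uv[0]-p['cx'])/p['fx'],-(uv[1]-p['cy'])/p['fy'],-1]);return t,d
def onz(C,uv,z):
    t,d=ray(C,uv);return t+d*(z-t[2])/d[2]
def tri(obs):
    f=lambda X:np.concatenate([(proj(C,X)[0]-uv) for C,uv in obs])
    r=least_squares(f,[500,0,80]);return r.x,r.fun
E
cat > m.py <<'E'
from h import *
np.set_printoptions(precision=2,suppress=True)
S,D=cam('scene'),cam('side')
k=lambda x0,y0,u,v:np.array([x0+(u+.5)/6-.5,y0+(v+.5)/6-.5])
c1=lambda u,v:k(150,180,u,v);c2=lambda u,v:k(260,180,u,v);c3=lambda u,v:k(355,235,u,v);c4=lambda u,v:k(290,165,u,v)
for n,a,b in [('orange',c1(335,156),c3(313,94)),('hole',c2(240,373),c4(501,293)),('plunger',c2(433,140),c4(226,155)),
 ('pinkA',c1(98,243),c3(507,323)),('pinkB',c1(290,68),c3(138,282)),('purple',c1(162,368),c3(618,183)),
 ('c1',c2(403,87),c4(203,72)),('c1b',c2(403,87),c4(70,285)),('c2',c2(690,248),c4(203,72)),('c3',c2(352,582),c4(675,180)),('c4',c2(53,381),c4(578,412))]:
    X,r=tri([(S,a),(D,b)]);print(n,X,r)
def sup(p):
    c,s=np.cos(p[2]),np.sin(p[2])
    L=np.array([[-20,-55,70],[-20,55,108],[-70,100,70],[70,100,70],[70,-100,70],[-70,-100,70]],float)
    return np.c_[p[0]+c*L[:,0]-s*L[:,1],p[1]+s*L[:,0]+c*L[:,1],L[:,2]]
oS=[c2(240,373),c2(433,140),c2(403,87),c2(690,248),c2(352,582),c2(53,381)]
oD=[c4(501,293),c4(226,155),c4(70,285),c4(203,72),c4(675,180),c4(578,412)]
f=lambda p:np.r_[(proj(S,sup(p))-oS).ravel(),(proj(D,sup(p))-oD).ravel()]
r=least_squares(f,[500,0,0]);print(r.x[:2],np.degrees(r.x[2]));print(r.fun.reshape(-1,2));print(sup(r.x)[:2])
for n,C,uv,z in [('orangeS',S,c1(335,156),155),('orangeD',D,c3(313,94),155),('spoolD',D,c3(638,195),44),('tinS',S,(399,161),24),('tinD',D,(207,191),24),('cupS',S,(443,199),45),('cupD',D,(267,153),45)]: print(n,onz(C,uv,z))
E
python3 m.py
```

```text
orange [ 456.46 -262.03  153.64] [-0.28  0.23 -0.25 -0.18]
hole [ 576.81 -108.18   71.16] [-0.01  0.01 -0.01 -0.01]
plunger [538.9   -4.74 105.99] [-0.06  0.07 -0.06 -0.06]
pinkA [ 434.94 -342.68  133.73] [-0.21  0.14 -0.17 -0.11]
pinkB [ 379.23 -256.66  133.07] [-0.01  0.01 -0.01 -0.01]
purple [ 502.81 -340.38  133.6 ] [-0.47  0.31 -0.44 -0.26]
c1 [533.35  -7.3  140.17] [ 2.85 -3.45  3.06  3.27]
c1b [475.11  18.99  70.46] [-0.47  0.56 -0.48 -0.5 ]
c2 [607.89  67.52  71.42] [-0.09  0.11 -0.1  -0.11]
c3 [ 676.85 -119.21   70.61] [-0.07  0.07 -0.09 -0.08]
c4 [ 544.45 -166.48   69.45] [ 0.28 -0.25  0.29  0.23]
[576.24 -49.55] 20.230690425667664
[[-0.01  0.25]
 [-0.2  -0.68]
 [ 0.09  0.76]
 [ 0.06  0.24]
 [-0.15  0.12]
 [-0.08 -0.01]
 [-0.16  0.44]
 [-0.15 -0.64]
 [-0.55 -0.74]
 [-0.54  0.29]
 [-0.21  0.19]
 [ 0.93  0.11]]
[[ 576.49 -108.08   70.  ]
 [ 538.45   -4.86  108.  ]]
orangeS [ 457.6  -261.55  155.  ]
orangeD [ 455.17 -263.19  155.  ]
spoolD [ 586.64 -323.74   44.  ]
tinS [413.29 296.    24.  ]
tinD [411.68 295.07  24.  ]
cupS [611.89 276.03  45.  ]
cupD [614.17 282.97  45.  ]
```

```bash
cat >> h.py <<'E'
def plan(tgt=None,yaw=None):
    """offset/rot (tool axes) from present measured pose to TCP tgt, tool straight down, tool y at world angle yaw"""
    s=state();M=R.from_euler('xyz',s['ee_rot'],degrees=True).as_matrix()
    print('t',round(s['time_s'],2),'pos',s['ee_pos'].round(1),'yaw',np.degrees(np.arctan2(M[1,1],M[0,1])).round(2),'tiltx',M[:,0].round(4),'j6',s['qpos'][5].round(1),'F',s['force'].round(1),'w',round(s['gripper_width'],1))
    if tgt is None:return
    print('offset',(M.T@(np.array(tgt)-s['ee_pos'])).round(1))
    if yaw is None: return
    y=np.radians(yaw);ty=np.array([np.cos(y),np.sin(y),0]);tx=np.array([0,0,-1.]);T=np.c_[tx,ty,np.cross(tx,ty)]
    print('rot',R.from_matrix(M.T@T).as_rotvec(degrees=True).round(2))
E
python3 -c "
from h import *
plan([538.6,-4.8,174],-90);plan([538.6,-4.8,174],90)"
```

```text
t 0.15 pos [200.1 538.6 173.7] yaw 69.61 tiltx [-5.0e-04 -1.2e-03 -1.0e+00] j6 -1.1 F [ 0.8 -0.2  0.2] w 91.0
offset [ 2.000e-01 -3.915e+02  5.066e+02]
rot [1.5961e+02 1.0000e-01 2.0000e-02]
t 0.15 pos [200.1 538.6 173.7] yaw 69.61 tiltx [-5.0e-04 -1.2e-03 -1.0e+00] j6 -1.1 F [ 0.8 -0.2  0.2] w 91.0
offset [ 2.000e-01 -3.915e+02  5.066e+02]
rot [-2.039e+01 -2.000e-02  7.000e-02]
```

```bash
python3 -m handwheel '{"gripper":[1,1,1,1,1],"offset":[[0,-15,20],[0,-40,52],[0,-65,84],[0,-90,116],[0,-115,149]],"rot":[[5,0,0],[12,0,0],[19,0,0],[26,0,0],[33,0,0]]}' 20; python3 -c "
from h import *
plan([538.6,-4.8,174],20)"
```

```text
time_s: 0.57
ee_pos: [300.2, 377.6, 174.1]
ee_rot: [-67.6, 90.0, -121.3]
force: [0.3, 0.5, -0.7]
gripper_width: 60.9
t 0.57 pos [300.2 377.6 174.1] yaw 36.33 tiltx [-2.e-04 -3.e-04 -1.e+00] j6 13.8 F [ 0.3  0.5 -0.7] w 60.9
offset [ 2.000e-01 -3.450e+01  4.493e+02]
rot [1.633e+01 1.000e-02 2.000e-02]
```

```bash
python3 -m handwheel '{"gripper":[1,1,1,1,1],"offset":[[0,-3,38],[0,-6,78],[0,-9,118],[0,-12,158],[0,-15,198]],"rot":[[3,0,0],[6,0,0],[9,0,0],[12,0,0],[16.3,0,0]]}'; python3 -c "
from h import *
plan([538.6,-4.8,150],20)"
```

```text
time_s: 0.98
ee_pos: [406.4, 209.6, 174.3]
ee_rot: [125.3, 90.0, 55.4]
force: [0.8, 0.3, 0.4]
gripper_width: 27.6
t 0.98 pos [406.4 209.6 174.3] yaw 20.16 tiltx [ 1.e-04  1.e-04 -1.e+00] j6 5.7 F [0.8 0.3 0.4] w 27.6
offset [ 24.3  50.2 246.8]
rot [ 0.16 -0.   -0.01]
```

```bash
python3 -m handwheel '{"gripper":[1,1,1,1,1],"offset":[[0,8,38],[0,16,78],[0,24,118],[0,32,158],[0,41,198]],"rot":[[0,0,0],[0,0,0],[0,0,0],[0,0,0],[0,0,0]]}'; python3 -c "
from h import *
plan([538.6,-4.8,130],20)"
```

```text
time_s: 1.4
ee_pos: [513.5, 38.0, 174.3]
ee_rot: [-149.0, 90.0, 141.3]
force: [0.1, 1.4, 0.4]
gripper_width: 0.6
t 1.4 pos [513.5  38.  174.3] yaw 20.29 tiltx [-3.e-04  2.e-04 -1.e+00] j6 -17.4 F [0.1 1.4 0.4] w 0.6
offset [44.2  8.7 48.8]
rot [ 0.29 -0.02  0.01]
```

```bash
python3 -m handwheel '{"gripper":[1,1,1,1,1],"offset":[[0,4.5,25],[0,8.7,48.8],[20,8.7,48.8],[44,8.7,48.8],[44,8.7,48.8]],"rot":[[0,0,0],[0,0,0],[0,0,0],[0,0,0],[0,0,0]]}'; python3 - <<'E'
from h import *
import cv2
plan([538.6,-4.8,108],20)
for n,x,y in [('scene',270,150),('side',270,130)]:
    f=grab_frame(n)[:,:,::-1];cv2.imwrite(f'pics/p_{n}.png',cv2.resize(f[y:y+100,x:x+130],None,fx=6,fy=6,interpolation=cv2.INTER_CUBIC))
E
```

```text
time_s: 1.82
ee_pos: [534.9, -3.3, 126.0]
ee_rot: [-112.5, 89.5, 177.8]
force: [-2.2, -0.1, -1.4]
gripper_width: 0.4
t 1.82 pos [534.9  -3.3 126. ] yaw 20.25 tiltx [-9.4e-03  4.0e-04 -1.0e+00] j6 -21.8 F [-2.2 -0.1 -1.4] w 0.4
offset [18.   3.1  2.8]
rot [ 0.25 -0.2   0.5 ]
```

View pics/p_scene.png

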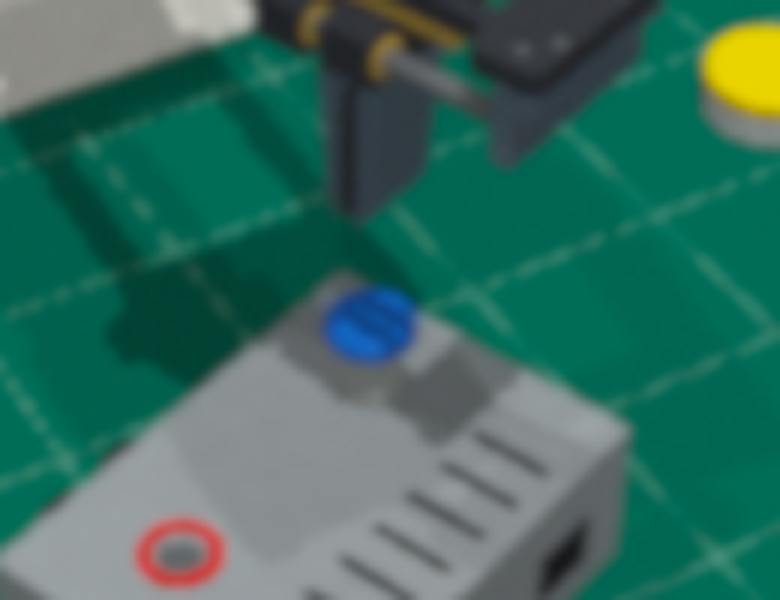

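View pics/p_side.png

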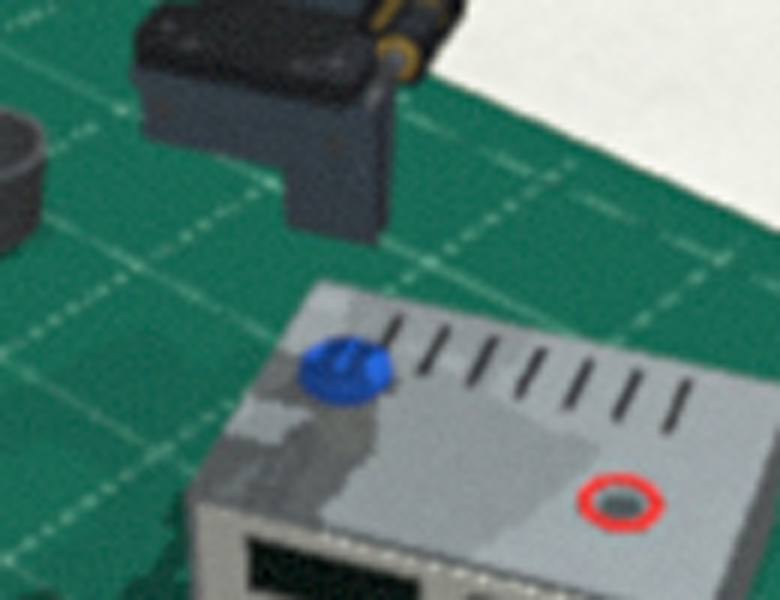

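```bash
python3 -m handwheel '{"gripper":[1,1],"offset":[[0,0,0],[0,0,0]],"rot":[[0,0,0],[0,0,0]]}'; python3 - <<'E'
from h import *
plan([538.6,-4.8,108],20)
E
```

```text
time_s: 2.08
ee_pos: [539.2, -2.5, 131.8]
ee_rot: [69.4, 89.8, -0.3]
force: [0.5, -0.4, -0.5]
gripper_width: 0.5
t 2.08 pos [539.2  -2.5 131.8] yaw 20.35 tiltx [ 0.0028 -0.     -1.    ] j6 -21.8 F [ 0.5 -0.4 -0.5] w 0.5
offset [23.8 -1.4  2. ]
rot [ 0.35  0.06 -0.15]
```

```bash
python3 -m handwheel '{"gripper":[1,1,1,1,1],"offset":[[5,-1,1],[10,-1,1],[15,-1,1],[18,-1,1],[18,-1,1]],"rot":[[0,0,0],[0,0,0],[0,0,0],[0,0,0],[0,0,0]]}'; python3 -m handwheel '{"gripper":[1,1,1,1,1],"offset":[[4,0,0],[8,0,0],[11,0,0],[14,0,0],[14,0,0]],"rot":[[0,0,0],[0,0,0],[0,0,0],[0,0,0],[0,0,0]]}';python3 - <<'E'
from h import *
plan([538.6,-4.8,94],20)
E
```

```text
time_s: 2.5
ee_pos: [536.9, -4.0, 111.4]
ee_rot: [-113.6, 89.9, 176.7]
force: [0.0, -0.1, -0.2]
gripper_width: 0.3
time_s: 2.92
ee_pos: [537.2, -4.0, 97.6]
ee_rot: [-115.3, 89.9, 175.0]
force: [0.7, -0.1, 0.2]
gripper_width: 0.3
t 2.92 pos [537.2  -4.   97.6] yaw 20.31 tiltx [-1.4e-03  1.0e-04 -1.0e+00] j6 -22.0 F [ 0.7 -0.1  0.2] w 0.3
offset [3.6 1.1 1.2]
rot [ 0.31 -0.03  0.07]
```

```bash
python3 - <<'E'
from h import *
import cv2
a=[]
for n,x,y in [('scene',270,150),('side',270,130)]:
    f=grab_frame(n)[:,:,::-1];a.append(cv2.resize(f[y:y+100,x:x+100],None,fx=4,fy=4,interpolation=cv2.INTER_CUBIC))
cv2.imwrite('pics/p2.png',np.hstack(a)); plan()
E
```

```text
t 3.02 pos [537.6  -4.   98.2] yaw 20.31 tiltx [-2.e-04  1.e-04 -1.e+00] j6 -22.0 F [-0.3  0.2  0.3] w 0.5
```

View pics/p2.png

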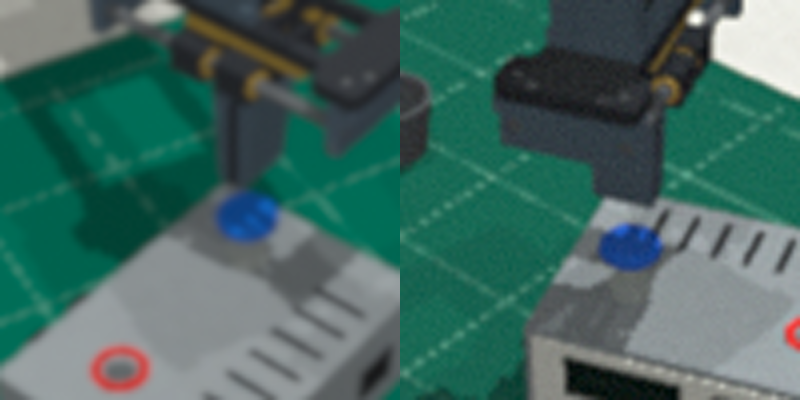

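```bash
python3 - <<'E'
from h import *
S,D=cam('scene'),cam('side');s=state()
M=R.from_euler('xyz',s['ee_rot'],degrees=True).as_matrix();p=s['ee_pos'];print(p,s['qpos'])
for nm,C,o in [('scene',S,(270,150)),('side',D,(270,130))]:
    P=[p]+[p+M@[dx,dy,dz] for dx,dy,dz in [(0,-13,-16),(0,-13,16),(0,13,16),(0,13,-16)]]+[np.array([538.5,-4.8,z]) for z in (108,70)]
    print(nm,((proj(C,P)-o+.5)*4-.5).round(0).tolist())
E
```

```text
[537.61048532  -4.04123738  98.22231296] [-1.65975587e+00  1.84802062e+01  1.01154729e+02  5.60124203e-03
  6.03769831e+01 -2.19766958e+01]
scene [[248.0, 222.0], [248.0, 197.0], [212.0, 227.0], [248.0, 247.0], [283.0, 217.0], [248.0, 210.0], [247.0, 258.0]]
side [[228.0, 254.0], [193.0, 261.0], [246.0, 274.0], [262.0, 247.0], [210.0, 235.0], [230.0, 241.0], [230.0, 292.0]]
```

```bash
python3 - <<'E'
from h import *
import cv2
s=state();f=grab_frame('wrist')[:,:,::-1].copy();cv2.imwrite('pics/w1.png',f)
W=cam('wrist',s);p=s['ee_pos']
print('TCP',proj(W,p),'tcp-40',proj(W,p+[0,0,40]),'plunger up',proj(W,[538.5,-4.8,108]),'hole',proj(W,[576.5,-108.1,70]),'corners',proj(W,[[475,17,70],[608,67,70],[677,-119,70],[544,-166,70]]))
E
```

```text
TCP [[316.32407962 232.9607061 ]] tcp-40 [[316.49494006 260.16320431]] plunger up [[317.32538203 240.31759037]] hole [[316.68238289 355.22021024]] corners [[238.45757199 159.14201041]
 [453.58566543 157.92232883]
 [428.49653144 402.58000496]
 [254.04152853 400.4853424 ]]
```

View pics/w1.png

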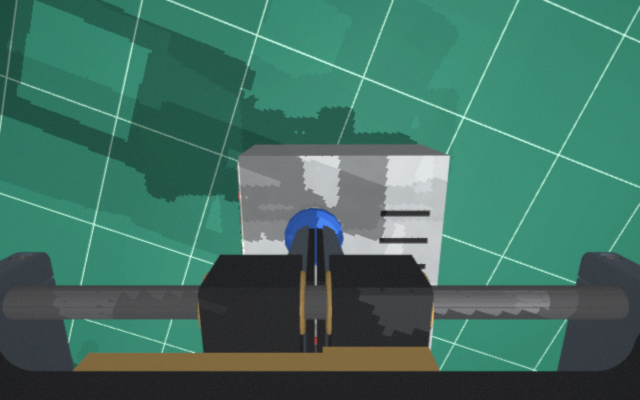

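```bash
python3 - <<'E'
from h import *
import cv2
plan()
for n,x,y in [('scene',280,150),('side',270,130)]:
    f=grab_frame(n)[:,:,::-1];cv2.imwrite(f'pics/q_{n}.png',cv2.resize(f[y:y+70,x:x+100],None,fx=8,fy=8,interpolation=cv2.INTER_CUBIC))
E
```

```text
t 3.07 pos [537.8  -4.1  98.4] yaw 20.31 tiltx [ 2.e-04  1.e-04 -1.e+00] j6 -22.0 F [0.8 0.1 0.5] w 0.7
```

View pics/q_scene.png

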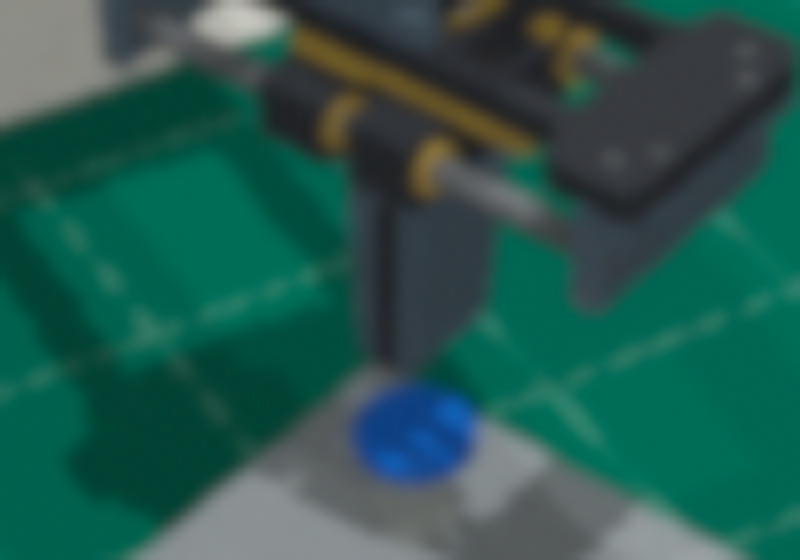

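View pics/q_side.png

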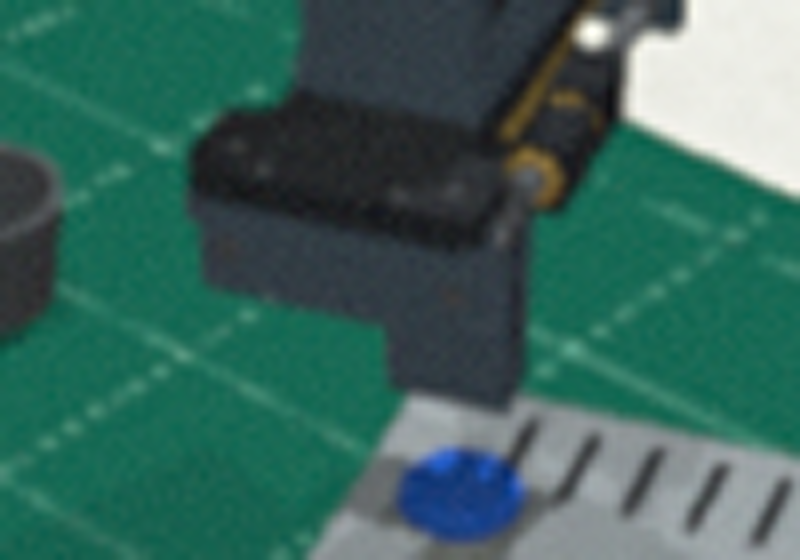

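```bash
cat >> h.py <<'E'
def raytool(C,uv,s,axis,val):
    M=R.from_euler('xyz',s['ee_rot'],degrees=True).as_matrix();t,d=ray(C,uv);a=M.T@(t-s['ee_pos']);b=M.T@d
    return a+b*(val-a[axis])/b[axis]
E
python3 - <<'E'
from h import *
np.set_printoptions(precision=1,suppress=True)
S,D=cam('scene'),cam('side');s=state()
k=lambda x,y,u,v:(x+(u+.5)/8-.5,y+(v+.5)/8-.5)
# side: plate lower corners if plate at y=-89 ; finger back y=-14
for uv in [(205,285),(390,325)]: print('side plate',raytool(D,k(270,130,*uv),s,1,-89))
for uv in [(392,388),(512,408)]: print('side finger y-14',raytool(D,k(270,130,*uv),s,1,-14))
for uv in [(585,310),(770,170)]: print('scene plate',raytool(S,k(280,150,*uv),s,1,89))
for uv in [(405,370),(490,305)]: print('scene finger y14',raytool(S,k(280,150,*uv),s,1,14))
E
```

```text
side plate [-127.5  -89.   -32.8]
side plate [-127.8  -89.    15.9]
side finger y-14 [-48.6 -14.  -13.8]
side finger y-14 [-51.  -14.   21.1]
scene plate [-134.7   89.    50.9]
scene plate [-128.    89.   -27.5]
scene finger y14 [-53.   14.   23.7]
scene finger y14 [-50.8  14.  -13.5]
```

Reported TCP z is 98, yet there is no force. Both fixed cameras put the shut fingertips about 50 mm above that point, near z = 149. So the true tip sits about 50 mm behind the reported TCP, and the plunger is untouched. I'll go down and find contact by force.

```bash
python3 -m handwheel '{"gripper":[1,1,1,1,1],"offset":[[8,1,1],[16,1,1],[24,1,1],[30,1,1],[30,1,1]],"rot":[[0,0,0],[0,0,0],[0,0,0],[0,0,0],[0,0,0]]}'; python3 -m handwheel '{"gripper":[1,1,1],"offset":[[3,0,0],[6,0,0],[6,0,0]],"rot":[[0,0,0],[0,0,0],[0,0,0]]}';  python3 - <<'E'
from h import *
import cv2
plan([538.6,-4.8,50],20);a=[]
for n,x,y in [('scene',280,150),('side',270,130)]:
    f=grab_frame(n)[:,:,::-1];a.append(cv2.resize(f[y:y+80,x:x+80],None,fx=5,fy=5,interpolation=cv2.INTER_CUBIC))
cv2.imwrite('pics/r1.png',np.hstack(a))
E
```

```text
time_s: 3.58
ee_pos: [538.1, -4.6, 66.9]
ee_rot: [-111.9, 89.9, 178.4]
force: [-1.5, -0.9, 3.3]
gripper_width: 0.5
time_s: 3.83
ee_pos: [538.4, -4.6, 62.2]
ee_rot: [-113.8, 89.9, 176.5]
force: [-3.2, 0.8, 5.3]
gripper_width: 0.5
t 3.83 pos [538.4  -4.6  62.2] yaw 20.32 tiltx [-1.e-03  1.e-04 -1.e+00] j6 -22.0 F [-3.2  0.8  5.3] w 0.5
offset [12.2  0.1  0.2]
rot [ 0.32 -0.02  0.05]
```

View pics/r1.png

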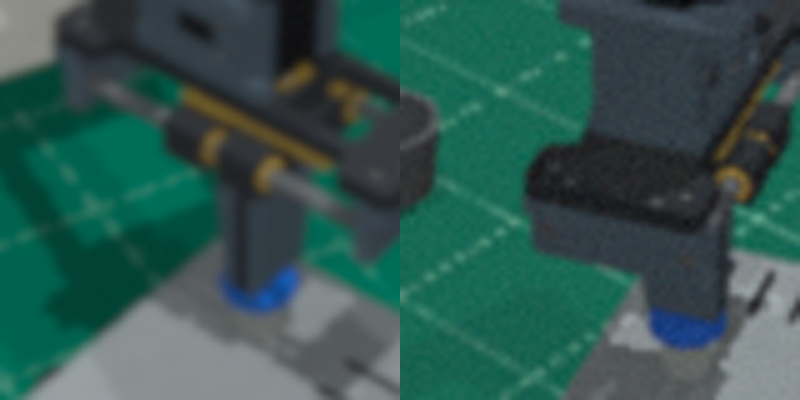

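Contact: force is 5.3 N, and the pictures show the shut fingers centred on the blue head. I'll press on in small steps to the stop.

```bash
python3 -m handwheel '{"gripper":[1,1,1,1],"offset":[[2,0,0],[4,0,0],[6,0,0],[6,0,0]],"rot":[[0,0,0],[0,0,0],[0,0,0],[0,0,0]]}'; python3 -m handwheel '{"gripper":[1,1,1],"offset":[[1.5,0,0],[3,0,0],[3,0,0]],"rot":[[0,0,0],[0,0,0],[0,0,0]]}'
```

```text
time_s: 4.27
ee_pos: [538.5, -4.6, 56.8]
ee_rot: [-115.2, 90.0, 175.1]
force: [-3.8, 0.3, 8.1]
gripper_width: 0.7
time_s: 4.52
ee_pos: [538.5, -4.6, 54.6]
ee_rot: [-125.4, 90.0, 164.9]
force: [-4.5, -0.2, 11.9]
gripper_width: 0.6
```

```bash
python3 -m handwheel '{"gripper":[1,1,1],"offset":[[1,0,0],[2,0,0],[2,0,0]],"rot":[[0,0,0],[0,0,0],[0,0,0]]}'
```

```text
time_s: 4.77
ee_pos: [538.6, -4.6, 54.5]
ee_rot: [71.2, 90.0, 1.5]
force: [-8.9, 0.4, 22.5]
gripper_width: 0.6
```

The stop is reached: z stalled at 54.5 and force jumped from 8–12 N to 22 N. This puts the true tip about 40 mm behind the reported TCP. I'll release now.

```bash
python3 -m handwheel '{"gripper":[1,1,1,1,1],"offset":[[-10,0,0],[-35,0,0],[-70,0,0],[-105,0,0],[-112,0,0]],"rot":[[0,0,0],[0,0,0],[0,0,0],[0,0,0],[0,0,0]]}'; python3 - <<'E'
from h import *
import cv2
plan([456.5,-262,165],20);a=[]
for n,x,y in [('scene',280,150),('side',270,130)]:
    f=grab_frame(n)[:,:,::-1];a.append(cv2.resize(f[y:y+80,x:x+80],None,fx=5,fy=5,interpolation=cv2.INTER_CUBIC))
cv2.imwrite('pics/r2.png',np.hstack(a))
E
```

```text
time_s: 5.18
ee_pos: [542.9, -4.7, 169.2]
ee_rot: [68.9, 89.3, -0.8]
force: [0.4, -0.2, 1.4]
gripper_width: 0.3
t 5.18 pos [542.9  -4.7 169.2] yaw 20.31 tiltx [ 1.190e-02 -2.000e-04 -9.999e-01] j6 -22.0 F [ 0.4 -0.2  1.4] w 0.3
offset [   3.2 -170.4  211.3]
rot [ 0.31  0.24 -0.63]
```

View pics/r2.png

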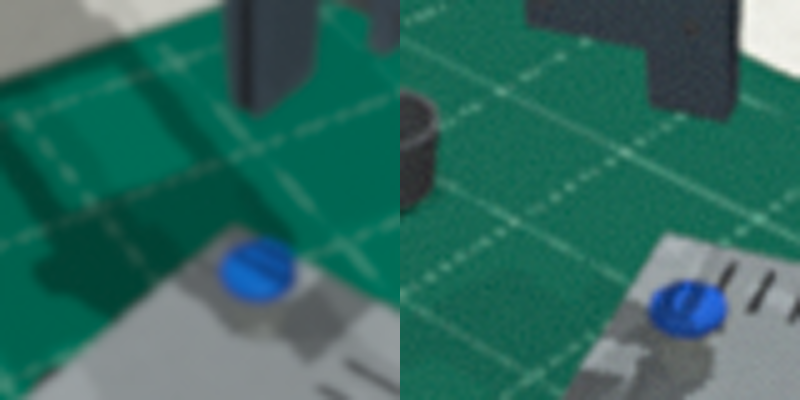

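The plunger head is back up, at (258,265) left and (688,305) right in the crop, where it was before. Next is the stylus, with the fingers opened part-way.

```bash
python3 -m handwheel '{"gripper":[0.5,0.5,0.5,0.5,0.5],"offset":[[-8,-20,25],[-8,-45,56],[-8,-70,87],[-8,-95,118],[-8,-120,149]],"rot":[[0,0,0],[0,0,0],[0,0,0],[0,0,0],[0,0,0]]}'; python3 -m handwheel '{"gripper":[0.5,0.5,0.5,0.5,0.5],"offset":[[0,-20,25],[0,-35,45],[0,-46,58],[0,-46,58],[0,-46,58]],"rot":[[0,0,0],[0,0,0],[0,0,0],[0,0,0],[0,0,0]]}'; python3 -m handwheel '{"gripper":[0.5,0.5],"offset":[[0,0,0],[0,0,0]],"rot":[[0,0,0],[0,0,0]]}';  python3 - <<'E'
from h import *
import cv2
plan([456.5,-262,165],20)
a=[]
s=state()
for n,x,y in [('scene',150,140),('side',340,160)]:
    f=grab_frame(n)[:,:,::-1];a.append(cv2.resize(f[y:y+120,x:x+80],None,fx=5,fy=5,interpolation=cv2.INTER_CUBIC))
cv2.imwrite('pics/s1.png',np.hstack(a))
cv2.imwrite('pics/s1w.png',grab_frame('wrist')[:,:,::-1])
print(proj(cam('wrist',s),[456.5,-262,155]),proj(cam('wrist',s),[456.5,-262,80]))
E
```

```text
time_s: 5.7
ee_pos: [476.3, -187.0, 169.1]
ee_rot: [-135.2, 89.8, 155.1]
force: [1.5, -1.1, -0.2]
gripper_width: 30.8
time_s: 6.12
ee_pos: [454.1, -256.3, 169.4]
ee_rot: [-151.8, 89.8, 138.4]
force: [0.6, -0.0, 0.1]
gripper_width: 45.6
time_s: 6.28
ee_pos: [455.2, -255.2, 170.5]
ee_rot: [-160.5, 89.9, 129.8]
force: [-0.7, 0.1, -0.3]
gripper_width: 45.7
t 6.28 pos [ 455.2 -255.2  170.5] yaw 20.38 tiltx [-0.001   0.0012 -1.    ] j6 -51.0 F [-0.7  0.1 -0.3] w 45.7
offset [ 5.5 -1.1  6.9]
rot [ 0.38 -0.08  0.03]
[[314.55073485 234.60960354]] [[314.80408415 204.23278414]]
```

View pics/s1.png

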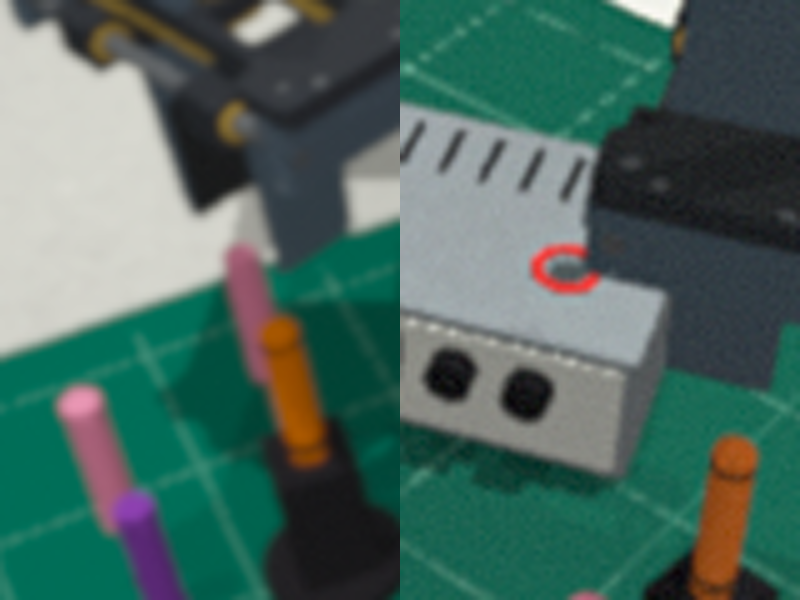

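View pics/s1w.png

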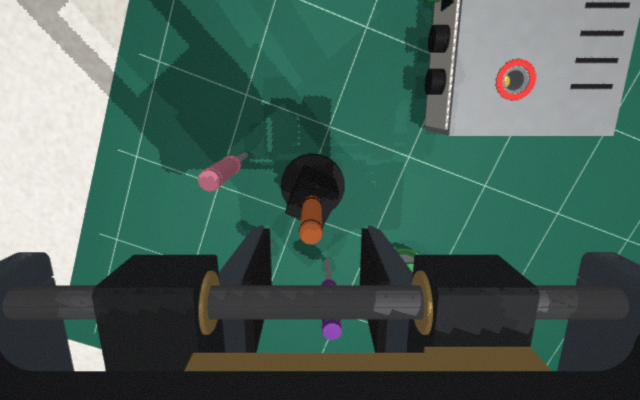

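```bash
python3 -m handwheel '{"gripper":[0.5,0.5,0.5,0.5,0.5],"offset":[[0,-1,4],[10,-2,7],[25,-2,7],[40,-2,7],[40,-2,7]],"rot":[[0,0,0],[0,0,0],[0,0,0],[0,0,0],[0,0,0]]}';  python3 - <<'E'
from h import *
import cv2
plan([456.5,-262,58],20)
s=state()
a=[]
cv2.imwrite('pics/s2w.png',grab_frame('wrist')[:,:,::-1])
for n,x,y in [('scene',150,140),('side',340,160)]:
    f=grab_frame(n)[:,:,::-1];a.append(cv2.resize(f[y:y+120,x:x+80],None,fx=5,fy=5,interpolation=cv2.INTER_CUBIC))
cv2.imwrite('pics/s2.png',np.hstack(a))
print(proj(cam('wrist',s),[456.5,-262,155]),proj(cam('wrist',s),[456.5,-262,80]))
E
```

```text
time_s: 6.85
ee_pos: [453.7, -262.6, 128.0]
ee_rot: [-141.8, 89.6, 148.5]
force: [-1.1, 0.1, -0.3]
gripper_width: 45.8
t 6.85 pos [ 453.7 -262.6  128. ] yaw 20.31 tiltx [-0.0054  0.0033 -1.    ] j6 -51.6 F [-1.1  0.1 -0.3] w 45.8
offset [70.   3.1  0.8]
rot [ 0.31 -0.28  0.23]
[[321.49858784 250.65775598]] [[320.26425943 211.46874327]]
```

View pics/s2.png

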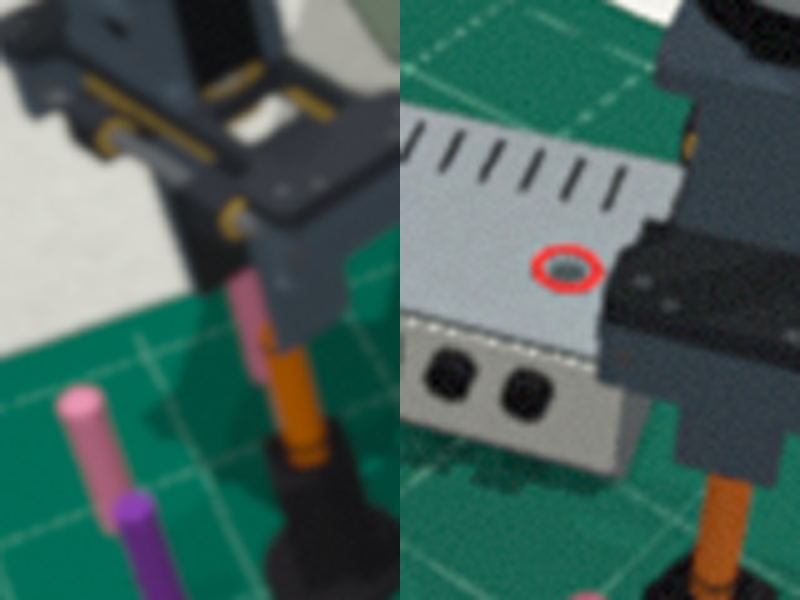

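View pics/s2w.png

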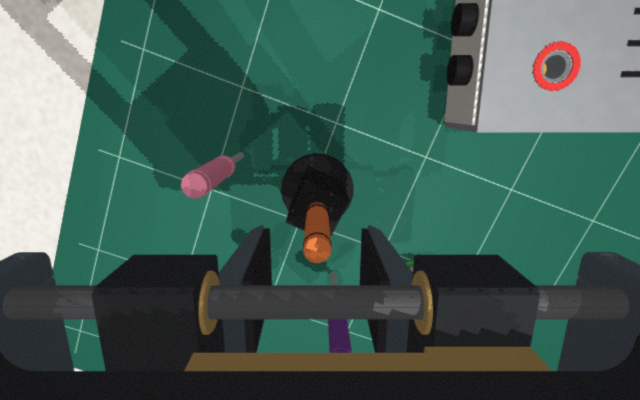

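The wrist view shows the orange top at (317,248), midway between the fingers (tips at 267 and 363). I'll lower onto the handle and then close.

```bash
python3 -m handwheel '{"gripper":[0.5,0.5,0.5,0.5,0.5],"offset":[[12,0,0],[30,0.5,0],[48,1,0],[66,1,0],[69,1,0]],"rot":[[0,0,0],[0,0,0],[0,0,0],[0,0,0],[0,0,0]]}';  python3 - <<'E'
from h import *
import cv2
plan([456.5,-262,58],20)
a=[]
for n,x,y in [('scene',160,160),('side',350,200)]:
    f=grab_frame(n)[:,:,::-1];a.append(cv2.resize(f[y:y+110,x:x+80],None,fx=5,fy=5,interpolation=cv2.INTER_CUBIC))
cv2.imwrite('pics/s3.png',np.hstack(a))
E
```

```text
time_s: 7.42
ee_pos: [455.5, -262.6, 60.6]
ee_rot: [-142.8, 89.8, 147.5]
force: [-0.3, 1.0, -1.0]
gripper_width: 46.0
t 7.42 pos [ 455.5 -262.6   60.6] yaw 20.32 tiltx [-0.0029  0.0018 -1.    ] j6 -51.5 F [-0.3  1.  -1. ] w 46.0
offset [ 2.6  1.1 -0.2]
rot [ 0.32 -0.16  0.12]
```

View pics/s3.png

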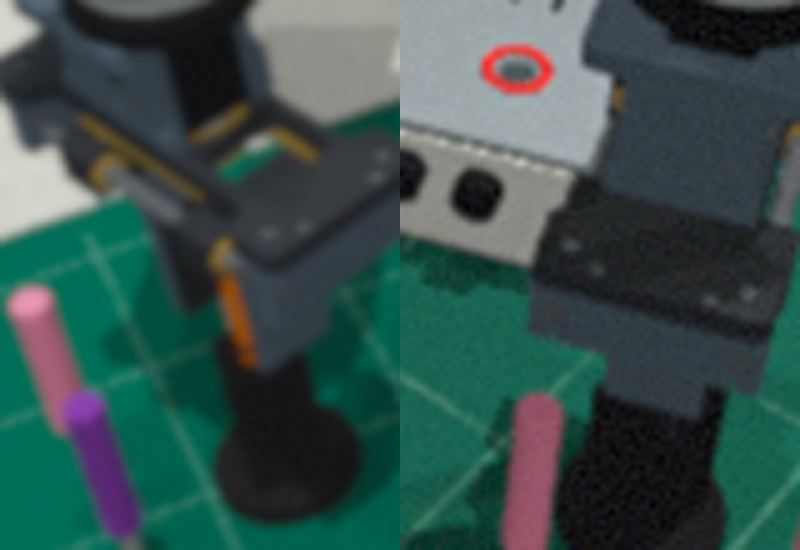

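```bash
python3 -m handwheel '{"gripper":[1,1,1,1,1],"offset":[[0,0,0],[0,0,0],[0,0,0],[0,0,0],[0,0,0]],"rot":[[0,0,0],[0,0,0],[0,0,0],[0,0,0],[0,0,0]]}' 35;python3 -m handwheel '{"gripper":[1,1,1],"offset":[[0,0,0],[0,0,0],[0,0,0]],"rot":[[0,0,0],[0,0,0],[0,0,0]]}'
```

```text
time_s: 7.93
ee_pos: [456.9, -263.5, 62.9]
ee_rot: [42.8, 89.9, -26.8]
force: [0.5, 0.2, 2.0]
gripper_width: 15.3
time_s: 8.18
ee_pos: [456.9, -263.5, 62.9]
ee_rot: [43.4, 89.9, -26.3]
force: [-0.4, -0.1, 4.1]
gripper_width: 15.7
```

```bash
python3 -m handwheel '{"gripper":[1,1,1,1,1],"offset":[[-8,0,0],[-25,0,0],[-45,0,0],[-65,0,0],[-85,0,0]],"rot":[[0,0,0],[0,0,0],[0,0,0],[0,0,0],[0,0,0]]}';python3 -m handwheel '{"gripper":[1,1,1,1,1],"offset":[[-10,0,0],[-20,0,0],[-20,0,0],[-20,0,0],[-20,0,0]],"rot":[[0,0,0],[0,0,0],[0,0,0],[0,0,0],[0,0,0]]}';  python3 - <<'E'
from h import *
import cv2
plan([576.5,-108.1,165],20)
s=state()
cv2.imwrite('pics/l1w.png',grab_frame('wrist')[:,:,::-1])
for n,x,y in [('scene',160,130),('side',350,170)]:
    f=grab_frame(n)[:,:,::-1];cv2.imwrite(f'pics/l1_{n}.png',cv2.resize(f[y:y+110,x:x+100],None,fx=5,fy=5,interpolation=cv2.INTER_CUBIC))
E
```

```text
time_s: 8.6
ee_pos: [456.3, -263.1, 148.2]
ee_rot: [-146.5, 90.0, 143.8]
force: [0.6, -0.1, 0.1]
gripper_width: 15.5
time_s: 9.02
ee_pos: [455.9, -262.9, 166.2]
ee_rot: [-143.8, 89.9, 146.5]
force: [-0.2, -0.0, 0.0]
gripper_width: 15.6
t 9.02 pos [ 455.9 -262.9  166.2] yaw 20.31 tiltx [-0.0019  0.0013 -1.    ] j6 -51.5 F [-0.2 -0.   0. ] w 15.6
offset [   1.1  166.8 -103.3]
rot [ 0.31 -0.11  0.08]
```

View pics/l1_scene.png

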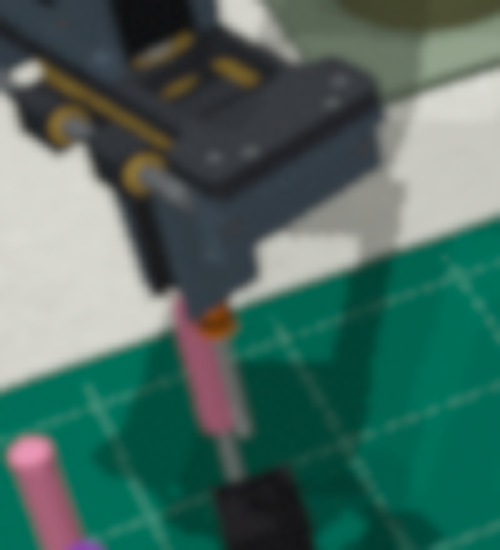

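View pics/l1_side.png

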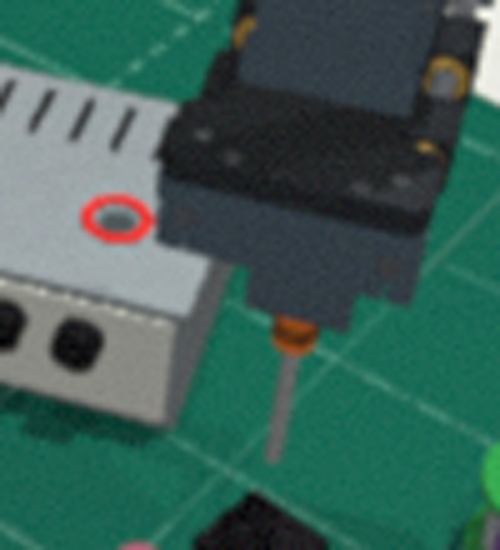

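View pics/l1w.png

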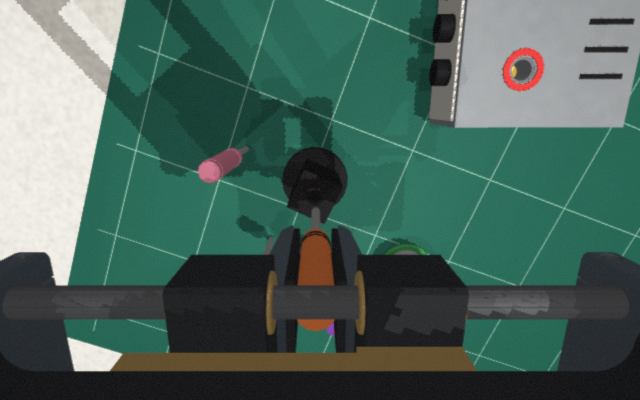

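```bash
python3 - <<'E'
from h import *
np.set_printoptions(precision=1,suppress=True)
S,D=cam('scene'),cam('side');s=state()
k=lambda x,y,u,v:(x+(u+.5)/5-.5,y+(v+.5)/5-.5)
M=R.from_euler('xyz',s['ee_rot'],degrees=True).as_matrix()
for a,b in [((243,433),(272,460)),((219,335),(294,350))]:
    X,r=tri([(S,k(160,130,*a)),(D,k(350,170,*b))]);print(X,r,'tool',M.T@(X-s['ee_pos']))
print('pred tip',proj(cam('wrist',s),s['ee_pos']+M@[43,0,0]),proj(cam('wrist',s),s['ee_pos']+M@[-17,0,0]))
E
```

```text
[ 456.4 -261.2  122.8] [ 0.1 -0.   0.   0. ] tool [43.4  1.  -1.5]
[ 457.1 -261.4  179.3] [-0.2  0.2 -0.2 -0.2] tool [-13.    1.6  -1.1]
pred tip [[316.2 212.6]] [[316.4 243.3]]
```

```bash
python3 -m handwheel '{"gripper":[1,1,1,1,1],"offset":[[0,20,-12],[0,50,-31],[0,80,-50],[0,110,-69],[0,135,-85]],"rot":[[0,0,0],[0,0,0],[0,0,0],[0,0,0],[0,0,0]]}';python3 -m handwheel '{"gripper":[1,1,1,1,1],"offset":[[0,15,-9],[0,25,-14],[0,30,-16.5],[0,30,-16.5],[0,30,-16.5]],"rot":[[0,0,0],[0,0,0],[0,0,0],[0,0,0],[0,0,0]]}';  python3 - <<'E'
from h import *
plan([576.1,-109.9,124],20)
E
```

```text
time_s: 9.58
ee_pos: [554.6, -134.8, 166.7]
ee_rot: [-159.1, 89.9, 131.3]
force: [0.4, 0.1, -0.5]
gripper_width: 15.4
time_s: 10.0
ee_pos: [575.6, -111.5, 167.0]
ee_rot: [-94.2, 89.9, -163.9]
force: [-0.7, 0.4, 0.3]
gripper_width: 15.4
t 10.0 pos [ 575.6 -111.5  167. ] yaw 20.29 tiltx [-1.1e-03 -3.0e-04 -1.0e+00] j6 -32.4 F [-0.7  0.4  0.3] w 15.4
offset [43.   1.1 -1.3]
rot [ 0.29 -0.    0.06]
```

Next I'll lower the tip to about 10 mm above the hole and look.

```bash
python3 -m handwheel '{"gripper":[1,1,1,1,1],"offset":[[10,1,-1.3],[24,1,-1.3],[38,1,-1.3],[42,1,-1.3],[42,1,-1.3]],"rot":[[0,0,0],[0,0,0],[0,0,0],[0,0,0],[0,0,0]]}';python3 -m handwheel '{"gripper":[1,1],"offset":[[0,0,0],[0,0,0]],"rot":[[0,0,0],[0,0,0]]}';  python3 - <<'E'
from h import *
import cv2
plan([576.1,-109.9,107],20)
for n,x,y in [('scene',260,190),('side',330,160)]:
    f=grab_frame(n)[:,:,::-1];cv2.imwrite(f'pics/i1_{n}.png',cv2.resize(f[y:y+75,x:x+80],None,fx=8,fy=8,interpolation=cv2.INTER_CUBIC))
f=grab_frame('wrist')[:,:,::-1];cv2.imwrite('pics/i1w.png',cv2.resize(f[150:270,240:400],None,fx=5,fy=5,interpolation=cv2.INTER_CUBIC))
E
```

```text
time_s: 10.42
ee_pos: [575.0, -109.8, 123.7]
ee_rot: [-121.0, 89.8, 169.2]
force: [0.1, -0.5, -0.5]
gripper_width: 15.5
time_s: 10.58
ee_pos: [577.0, -109.7, 126.1]
ee_rot: [60.5, 89.9, -9.2]
force: [0.5, -0.4, -0.4]
gripper_width: 15.6
t 10.58 pos [ 577.  -109.7  126.1] yaw 20.28 tiltx [ 1.5e-03 -2.0e-04 -1.0e+00] j6 -32.2 F [ 0.5 -0.4 -0.4] w 15.6
offset [19.1 -1.  -0.1]
rot [ 0.28  0.04 -0.08]
```

View pics/i1_scene.png

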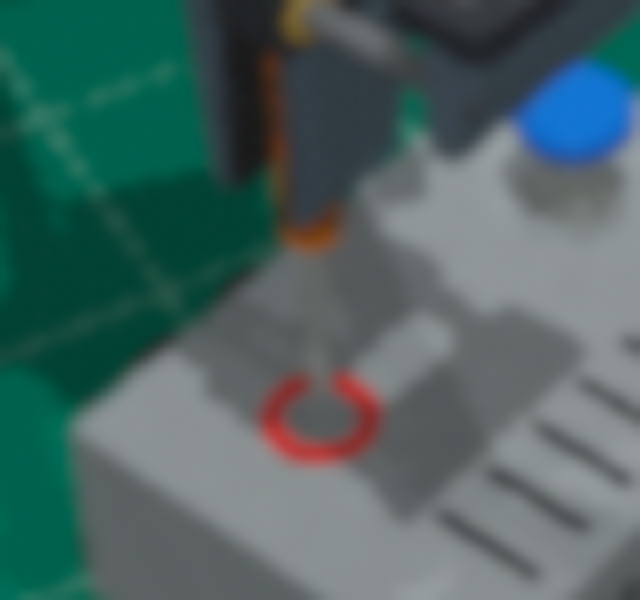

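View pics/i1_side.png

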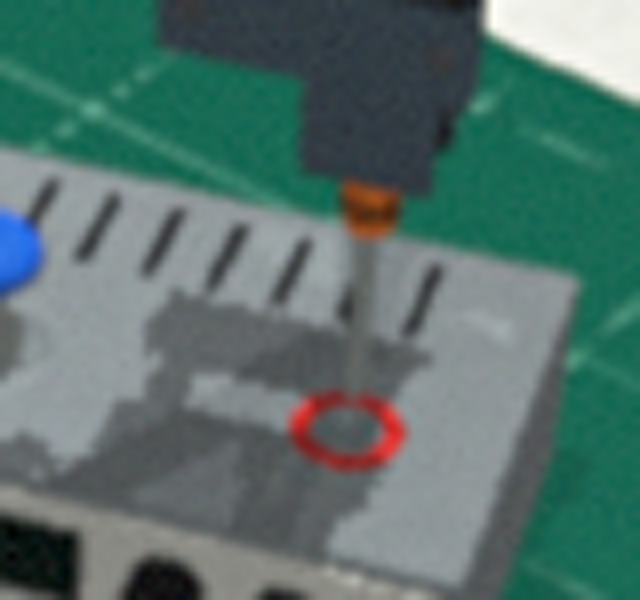

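View pics/i1w.png

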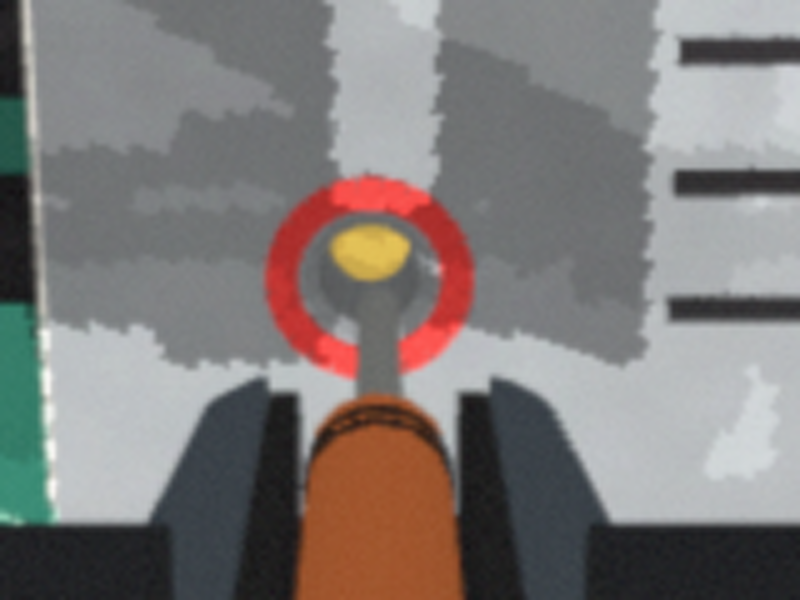

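```bash
python3 - <<'E'
from h import *
np.set_printoptions(precision=1,suppress=True)
S,D=cam('scene'),cam('side');s=state()
k=lambda x,y,u,v:(x+(u+.5)/8-.5,y+(v+.5)/8-.5)
M=R.from_euler('xyz',s['ee_rot'],degrees=True).as_matrix()
T=[]
for a,b in [((320,380),(355,392)),((321,417),(348,431))]:
    X,r=tri([(S,k(260,190,*a)),(D,k(330,160,*b))]);T.append(X);print(X,r)
d=T[1]-T[0];print('hole-tip tool',M.T@d)
w=cam('wrist',s);kw=lambda u,v:(240+(u+.5)/5-.5,150+(v+.5)/5-.5)
h=onz(w,kw(369,278),70);print('hole by wrist',h, 'tool',M.T@(h-s['ee_pos']))
print('tip px wrist if tool(43,1,-1.5):',(proj(w,s['ee_pos']+M@[43,1,-1.5])[0]-[240,150])*5)
E
```

```text
[ 577.2 -108.3   86. ] [-0.2  0.2 -0.2 -0.2]
[ 576.8 -108.    71.1] [-0.   0.  -0.1 -0. ]
hole-tip tool [14.8 -0.3 -0.4]
hole by wrist [ 574.5 -108.4   70. ] tool [56.1 -2.1 -1.9]
tip px wrist if tool(43,1,-1.5): [387.8 303. ]
```

```bash
python3 -m handwheel '{"gripper":[1,1,1,1,1],"offset":[[4,-1,0],[9,-1,0],[14,-1,0],[19,-1,0],[19,-1,0]],"rot":[[0,0,0],[0,0,0],[0,0,0],[0,0,0],[0,0,0]]}';python3 -m handwheel '{"gripper":[1,1,1,1,1],"offset":[[3,0,0],[6,0,0],[9,0,0],[12,0,0],[12,0,0]],"rot":[[0,0,0],[0,0,0],[0,0,0],[0,0,0],[0,0,0]]}';  python3 - <<'E'
from h import *
import cv2
plan([576.1,-109.9,91],20)
a=[]
for n,x,y in [('scene',260,190),('side',335,170)]:
    f=grab_frame(n)[:,:,::-1];a.append(cv2.resize(f[y:y+75,x:x+65],None,fx=6,fy=6,interpolation=cv2.INTER_CUBIC))
cv2.imwrite('pics/i2.png',np.hstack(a))
f=grab_frame('wrist')[:,:,::-1];cv2.imwrite('pics/i2w.png',cv2.resize(f[150:270,240:400],None,fx=5,fy=5,interpolation=cv2.INTER_CUBIC))
E
```

```text
time_s: 11.15
ee_pos: [574.7, -109.4, 104.8]
ee_rot: [-124.1, 89.8, 166.2]
force: [0.4, -0.4, 0.0]
gripper_width: 15.3
time_s: 11.57
ee_pos: [575.2, -109.5, 93.6]
ee_rot: [-126.0, 89.9, 164.3]
force: [0.3, 0.2, -0.5]
gripper_width: 15.5
t 11.57 pos [ 575.2 -109.5   93.6] yaw 20.32 tiltx [-1.3e-03  4.0e-04 -1.0e+00] j6 -32.2 F [ 0.3  0.2 -0.5] w 15.5
offset [2.6 0.7 0.7]
rot [ 0.32 -0.04  0.06]
```

View pics/i2.png

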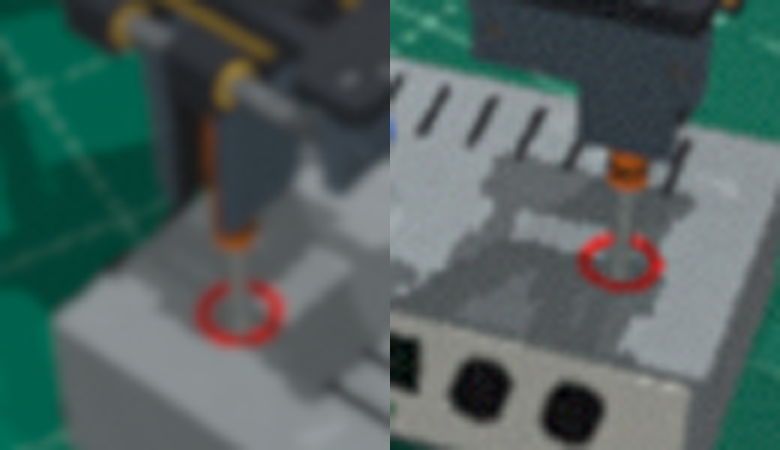

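View pics/i2w.png

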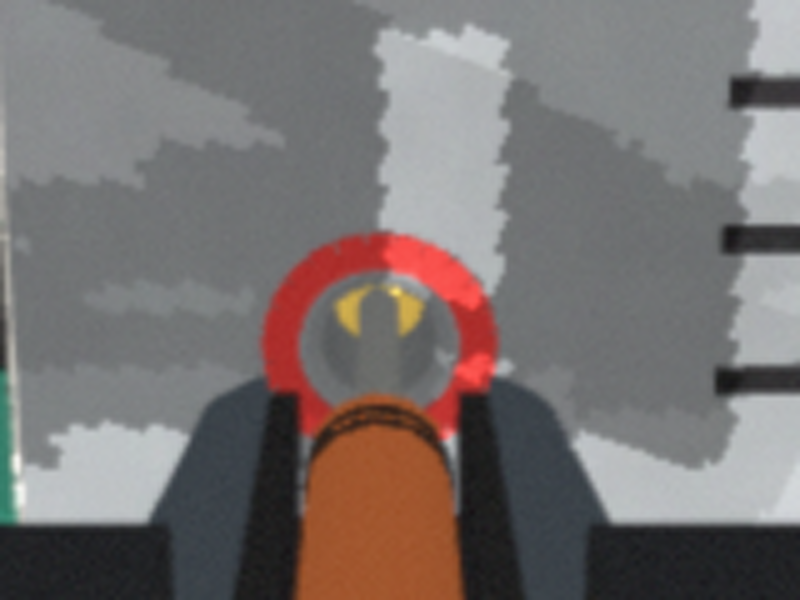

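The tip is in the hole and centred over the yellow button in the wrist view, at about (378,310). I'll press in small steps.

```bash
python3 -m handwheel '{"gripper":[1,1,1,1],"offset":[[1.5,0,0],[3,0,0],[4.5,0,0],[4.5,0,0]],"rot":[[0,0,0],[0,0,0],[0,0,0],[0,0,0]]}' 50; python3 -m handwheel '{"gripper":[1,1,1],"offset":[[1.5,0,0],[3,0,0],[3,0,0]],"rot":[[0,0,0],[0,0,0],[0,0,0]]}'
```

```text
time_s: 12.05
ee_pos: [575.9, -109.7, 89.9]
ee_rot: [68.9, 90.0, -0.8]
force: [0.0, 0.1, 1.1]
gripper_width: 15.3
time_s: 12.3
ee_pos: [575.9, -109.7, 86.9]
ee_rot: [63.4, 90.0, -6.3]
force: [-1.0, 0.5, 3.4]
gripper_width: 15.3
```

```bash
python3 -m handwheel '{"gripper":[1,1,1],"offset":[[1,0,0],[2,0,0],[2,0,0]],"rot":[[0,0,0],[0,0,0],[0,0,0]]}'
```

```text
time_s: 12.55
ee_pos: [575.9, -109.6, 84.9]
ee_rot: [71.1, 90.0, 1.4]
force: [-1.0, 0.5, 4.9]
gripper_width: 15.4
```

```bash
python3 -m handwheel '{"gripper":[1,1,1],"offset":[[0.7,0,0],[1.4,0,0],[1.4,0,0]],"rot":[[0,0,0],[0,0,0],[0,0,0]]}'
```

```text
time_s: 12.8
ee_pos: [576.0, -109.7, 84.6]
ee_rot: [61.6, 89.9, -8.1]
force: [-1.5, 0.1, 9.2]
gripper_width: 15.6
```

```bash
python3 -m handwheel '{"gripper":[1,1,1],"offset":[[0,0,0],[0,0,0],[0,0,0]],"rot":[[0,0,0],[0,0,0],[0,0,0]]}'
```

```text
time_s: 13.05
ee_pos: [576.0, -109.7, 84.6]
ee_rot: [61.0, 89.9, -8.6]
force: [-2.1, 0.2, 9.3]
gripper_width: 15.3
```

Travel stalled at z = 84.6, which puts the tip at about 41.7 mm against the 42 mm stop. Force is steady at 9.3 N. One last look.

```bash
python3 - <<'E'
from h import *
import cv2
for n in ['scene','side']:
    cv2.imwrite(f'pics/f_{n}.png',grab_frame(n)[:,:,::-1])
f=grab_frame('wrist')[:,:,::-1];cv2.imwrite('pics/fw.png',cv2.resize(f[150:270,240:400],None,fx=5,fy=5,interpolation=cv2.INTER_CUBIC))
plan()
E
```

```text
t 13.2 pos [ 576.  -109.7   84.7] yaw 20.31 tiltx [ 1.3e-03 -2.0e-04 -1.0e+00] j6 -32.2 F [-1.7  0.9  8.7] w 15.1
```

View pics/f_scene.png

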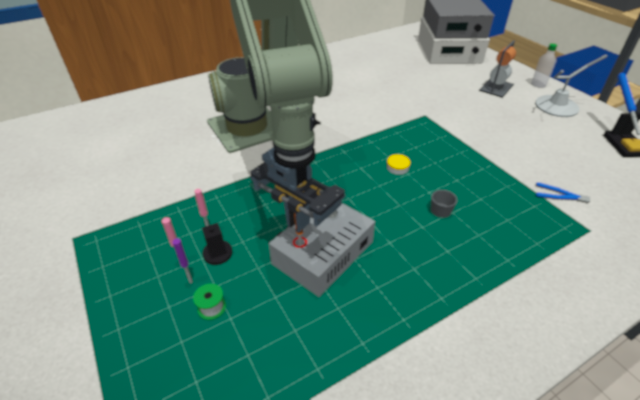

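View pics/f_side.png

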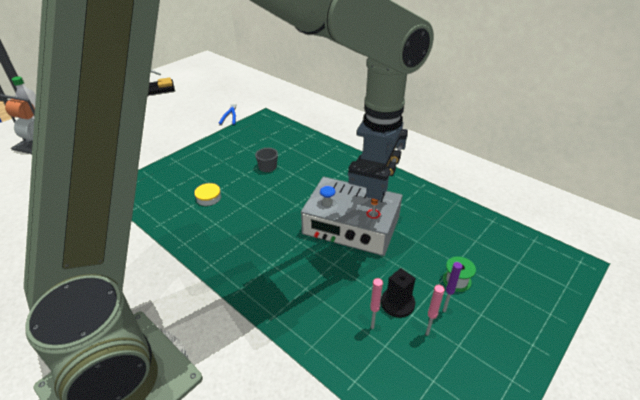

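View pics/fw.png

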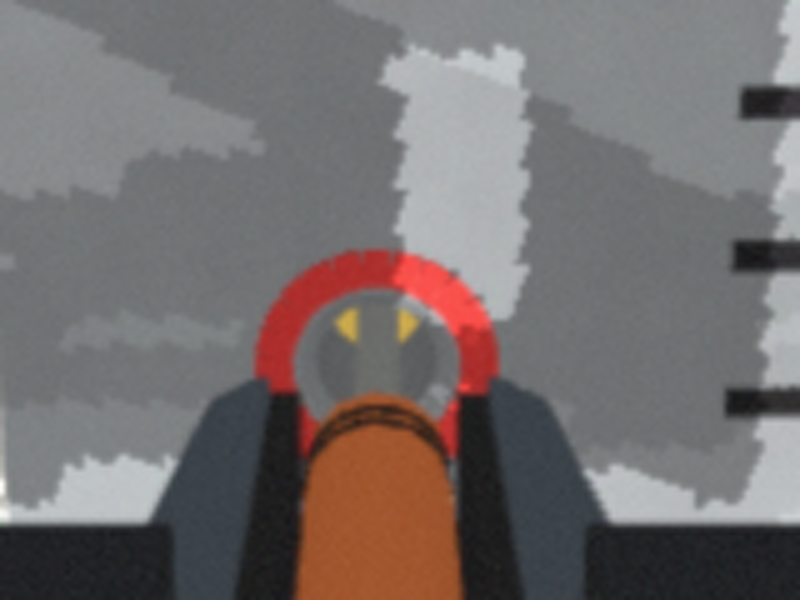

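The tip sits on the yellow button, which now lies deeper in the hole. The plunger is up, and the tin (399,163), cup (443,203), spool (208,300) and look-alikes stand where they did at the start. I'm handing in.

```bash
python3 -c "
from workcell import *
print(job_done())"
```

```text
the job is handed in; nothing more can be done
None
```

I did both steps in the order asked and handed the job in at about 13 s, still gripping the orange stylus and holding the reset button down. No verdict is reported.

- **Plunger:** I pressed it with shut fingers until it stalled at its stop, where the force jumped from about 12 N to 22 N. The pictures afterwards show it back up.
- **Stylus and button:** I gripped the stylus (opening 15–16 mm), lifted it out of the stand and put its tip through the red-ringed hole. The button stalled after about 6 mm of travel, with a steady push of about 9 N against the 4.5 N needed to hold it.
- **Other objects:** In the last pictures the tin, spool, cup and the pink and purple look-alikes stand where they were at the start.

**Disagreements:**
- The real fingertips sit about 40 mm behind the reported TCP. My first descent to the plunger therefore stopped above it with no force, and I found contact by force and camera instead.
- Above the hole, the wrist camera and the fixed cameras differed by about 1.5 mm on where the tip was. I took a value in between, and the tip went in without touching the rim.

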